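# Shut the scanner and start the scan

## Task

A sample board is lying on the glass of the flatbed scanner, ready to be scanned: gently push the open lid down with your fingertips from outside until it is fully shut, then press the large scan button on the front deck and take your hand away. Nothing is to be pinched or lifted: keep your fingers off the glass, the board and the white pad inside the lid, do not slam the lid or shove the scanner along the desk, press no other button and leave the things standing around it alone.

Things in the scene. Friction and masses are not known exactly. Their poses are not given: they have to be found in the camera images.
- scanner: Grey A4 flatbed scanner, 320 (x) by 420 mm (y), loose on the desk on rubber feet, 2.6 kg. Origin: centre of its underside. -x is its front, roughly towards the robot; z up. The front deck (local x -0.160 to -0.102, 56 mm above the desk) carries a row of four round buttons; behind it lie the glass and, at local x +0.130, the lid's hinge.
- lid (a joint): Angle of the lid, rad: 0 fully shut, at most 1.45, starts at 0.85 to 1.2. Friction hinge (0.9 N m): the lid stays where it is left; 2 to 5 N at its free edge lower it. The lid is a grey tray, 0.45 kg, 400 mm along y, 230 mm from hinge to free edge, 16 mm thick. Open, it leans over the glass, outer face turned up and to the back (+x). Shut, it leaves the deck free.
- lid_hinge (a point): Middle of the lid's hinge line: scanner local (0.130, 0, 0.058). Its axes turn with the lid and are the scanner's when shut. The lid extends along -x from here; its outer face lies at z = +16 mm, so 74 mm above the desk when shut. Opening turns it about +y, which raises the free edge.
- lid_edge (a point): Middle of the free edge of the lid, on its outer face: 230 mm along -x and 16 mm along z from lid_hinge in the lid's axes. Shut, it lies 74 mm above the desk, 34 mm behind the centres of the buttons.
- lid_pad: White document pad, 213 x 383 mm, filling the inner side of the lid; not to be touched. Origin on the middle of the hinge line, axes those of the lid.
- glass: Dark flat glass of the scanner, 222 x 304 mm, 52.5 mm above the desk; not to be touched. Origin at its centre, axes those of the scanner.
- sample_board: Loose stiff card board, 110 x 150 x 3 mm, with six colour chips, lying on the glass; it stays there, and the lid shuts over it with room to spare. Origin: centre of its underside.
- scan_button (a joint): Travel of the scan button, m: 0 released, 0.004 fully pressed (about 4 N straight down, first moves at 1.2 N); springs back; pressed means about 3 mm or more. The largest button of the row, 26 mm across, same grey, at the right-hand end of the deck seen from the front: scanner local (-0.134, -0.140).
- scan_button_top (a point): Centre of the top face of the scan button, 62 mm above the desk, 6 mm proud of the deck.
- small_button0 (a joint): Travel (m) of the small round button, 14 mm across, nearest the scan button: scanner local (-0.134, -0.075), top 62 mm above the desk, not to be pressed.
- small_button1 (a joint): Travel (m) of the next small button, alike, at scanner local (-0.134, -0.035); not to be pressed.
- small_button2 (a joint): Travel (m) of the last small button, alike, at scanner local (-0.134, 0.005); not to be pressed.
- pen_pot: Square white pen pot, 75 x 75 x 95 mm, pens standing to about 160 mm, beside the scanner; origin: centre of its underside. Leave alone.
- mug: White mug, 82 mm across, 95 mm tall, beside the scanner; origin: centre of its underside, handle at its +y. Leave alone.
- mouse: Black computer mouse, 108 x 60 x 36 mm, beside the scanner; origin: centre of its underside. Leave alone.
- tuft_plug: Small black sample plug with a mustard crown, 37 mm across, 48 mm tall, standing beside the scanner; origin: centre of its underside. Leave alone.

How it is judged:
On the way, in this order (a step that is already met when the one before it is completed fails the run):
1. the lid is fully shut (within 0.03 rad) (value of joint lid below 0.03 rad), for 0.2 s.
2. the scan button is pressed (3 mm) with the lid shut (value of joint scan_button above 0.0028 m and value of joint lid below 0.03 rad), for 0.05 s.
At the end, for the whole second after the job is handed in: The lid is fully shut (within 0.03 rad), the scan button has been pressed after that and has sprung back (within 1 mm), the scanner stands within 20 mm of where it was, the sample board within 25 mm of where it lay, and the things around the scanner within 20 mm of their places (value of joint lid below 0.03 rad and value of joint scan_button below 0.001 m and distance of each of scanner, pen_pot, mug, mouse, tuft_plug from where it was at the start of the episode below 0.02 m and linear speed of scanner below 0.01 m/s and distance of sample_board from where it was at the start of the episode below 0.025 m); the robot touches nothing.
It fails at once if the lid is slammed (it comes down faster than 2.5 rad/s, about 0.6 m/s at its edge) (velocity of joint lid below -2.5 rad/s).
It fails at once if a small button is pressed, or the scan button while the lid is still open ((value of joint scan_button above 0.002 m and value of joint lid above 0.06 rad) or value of joint any of small_button0, small_button1, small_button2 above 0.002 m).
It fails at once if the lid's inner pad, the glass or the sample board is touched (contact force between the fingers and lid_pad above 0.5 N or contact force between the fingers and glass above 0.5 N or contact force between the fingers and sample_board above 0.5 N).
It fails at once if the scanner is shoved more than 20 mm, lifted or tipped (distance of scanner from where it was at the start of the episode above 0.02 m or height (world z) of scanner above 0.008 m or angle between scanner's own z axis and vertical above 0.05 rad).
It fails at once if a thing standing beside the scanner is moved more than 20 mm or tipped (distance of any of pen_pot, mug, mouse, tuft_plug from where it was at the start of the episode above 0.02 m or angle between any of pen_pot, mug, mouse, tuft_plug's own z axis and vertical above 0.3 rad).
It also fails if it takes over 48 s, if anything falls off the work surface, if the arm or the gripper's body presses on something with over 40 N, if the wrist force passes 120 N, or if a joint passes its speed limit or range.

## Robot

A 7-joint arm with a two-finger parallel gripper is mounted at the origin on the work surface. World frame = base frame: x ahead of the robot, y to its left, z up, the work surface at z = 0. Lengths are in m, angles in rad, forces in N, time in s.
With the tool pointing down it reaches from about 0.4 to 0.85 m from the base axis. Payload 10.4 kg.
Tool frame: the origin (TCP) lies at the very end of the fingers, on their centre line; the grasp point (between the pads) lies 19 mm behind it; z points along the fingers, y is the line along which they close (so a half turn about z gives the same grasp; the last joint's range is limited). The gripper opens to 87 mm and grips with 3 to 60 N. Pads are 19 mm wide; open, the fingers measure 117 mm over their backs; the gripper's body (75 mm by 190 mm) begins 51 mm behind the grasp point.
Start: joints at [-1.131, 0.332, -0.065, 1.46, 0.022, 1.35, -0.088], TCP at [0.279, 0.559, 0.223] pointing down, gripper open.
Joint ranges: [-2.6, 2.6], [-0.5, 2.12], [-1.47, 1.34], [0.16, 2.42], [-1.27, 4.41], [0.06, 2.06], [-2.6, 2.6]. Speed limits (rad/s): [2.22, 2.22, 2.79, 2.79, 3.14, 3.14, 3.14].

## Interface

Orientations are given as a unit quaternion [x, y, z, w].
In Python, from bench import * gives the robot as it stands.
- The arm moves only by the tool carry_out, never from a script. Its argument "deltas" is a list of rows, each an object with "hand": the finger opening in mm, from 0 to 87; "dp": the shift along the tool's x, y, z each as a share of 250 mm, from -1 to 1, a list of three; "spin": the turn about the tool's z as a share of pi rad, from -1 to 1. In form: [{"hand": hand, "dp": [dx, dy, dz], "spin": spin}, ...]. A call has 1 to 20 rows; each row is the pose to reach, as a shift and turn from the pose commanded when the call began, along the tool's axes at that moment, turning the shorter way round; what a row does not reach only later rows make up. A row lasts 1/10 s, in which the tool goes at most 50 mm and 8.59 degrees, less where a joint would pass 70% of its speed; a pose out of reach is approached as far as the arm can. A call with a number of a shift or a turn outside -1 to 1 is refused whole. A call with a gripper value outside its range is refused whole. The fingers move at their own pace and stop on an object; "force" is the grip in N (left out, the last holds). Time passes only in rows, so rows that repeat a pose let the fingers close. It gives the time, the measured TCP pose, the force, the opening and the grip force at its end, in the units of the state.
- read_state(): the state, without advancing time (a new reading comes with each control period).
- camera(name): name is "scene" or "top" or "wrist"; returns the picture (480x640x3 uint8, red, green, blue); there is no depth.
- get_calibration(name): a dict with "fx", "fy", "cx", "cy" (pixels), "k1" (the pictures are not rectified: a ray, as slopes to the right and down, at radius r is drawn at 1 + k1 r^2 times it, then the intrinsics apply), "R" (3x3) and "t" (3): a world point X has camera coordinates R X + t; the wrist camera has in their place "mount" (4x4, takes a point from camera to tool coordinates, whose origin is the TCP and whose axes are the flange's). Camera axes: x right, y down, z forward; pixel columns grow to the right and rows downward; lengths in m; the calibration is good to about 2 mm. A picture is of the moment at which its call begins: read the wrist's pose just before it. get_calibration takes no time and is no camera call.
- close_job(): hands the job in; it is judged then, once.
The state is a dict: "time": time; "joint_positions": joint angles; "joint_vel": joint speeds; "joint_torque": joint torques, N m; "ee_pos": TCP position; "eef_rot": TCP orientation; "ft_force": force on the tool from outside, world axes, zero at the start; "torque": the same for the moment, N m; "width": finger opening in m; "grip_force": force on a finger pad.
Only numpy, scipy, OpenCV 4.12 (cv2) and the standard library are available. Lean on these libraries where they do the work, as an engineer would, in place of code of your own. Each camera call takes 0.05 s, during which the arm holds its last target. There are 200 camera calls.

## Working session

There is one attempt and no reset: what is moved stays moved. The work goes in short steps, Python scripts to look and compute and a tool call to move; the robot and the scene stay as the last step left them, time stands still between calls to the robot, and variables do not carry over. Pictures are saved under pics/ and viewed, at most 10 in all, crops included, and the job is handed in when it is done.

Besides the shell and the picture viewer there is one more tool, called after "Call:" in YAML: its name, and indented under it one key for each argument. carry_out: Moves the arm, as the interface text tells. Its arguments: {"type":"object","properties":{"deltas":{"type":"array","items":{"type":"object","properties":{"hand":{"type":"number"},"dp":{"type":"array","items":{"type":"number","minimum":-1,"maximum":1}},"spin":{"type":"number","minimum":-1,"maximum":1}}}},"force":{"type":"number"}},"required":["deltas"]}

```bash
mkdir -p pics
python3 - <<'E'
from bench import *
import cv2,numpy as np
for n in("scene","top"):
    cv2.imwrite(f"pics/{n}0.png",camera(n)[:,:,::-1]); c=get_calibration(n); print(n,c)
s=read_state();print(s["time"],s["ee_pos"],s["eef_rot"],s["ft_force"],s["width"])
E
```

```text
scene {'fx': 571.7497519079815, 'fy': 571.7497519079815, 'cx': 308.1267310731609, 'cy': 233.59352564230875, 'k1': -0.17808929653866096, 'R': array([[ 0.98351559, -0.18079164, -0.00338523],
       [-0.11330467, -0.60157692, -0.79073843],
       [ 0.14092242,  0.77808714, -0.61214481]]), 't': array([-0.54322121,  0.15348046,  1.07258219])}
top {'fx': 544.386974869645, 'fy': 544.386974869645, 'cx': 314.46537487224737, 'cy': 240.02906802687335, 'k1': -0.11094400898431539, 'R': array([[-0.0144426 , -0.99980508,  0.01346161],
       [-0.99972233,  0.01418809, -0.01881366],
       [ 0.018619  , -0.01372959, -0.99973238]]), 't': array([0.02268857, 0.52876423, 1.10583382])}
0.1 [0.27884128 0.55895185 0.22182263] [ 2.29312187e-01  9.73352708e-01 -6.39705439e-04 -1.29635063e-04] [ 0.45387537  0.30739051 -0.65859385] 0.0870168254596127
```

View pics/scene0.png

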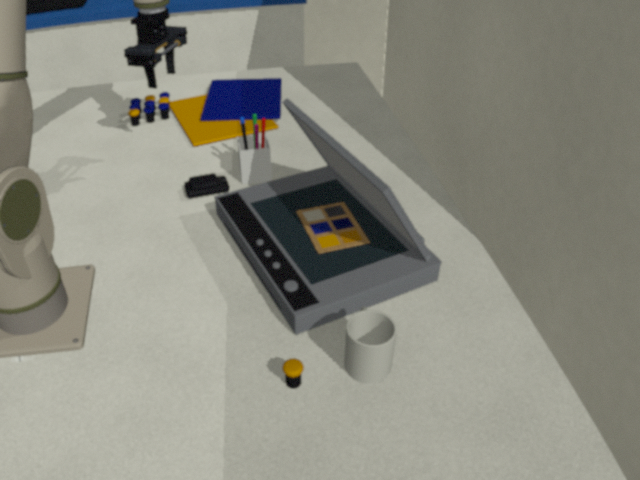

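View pics/top0.png

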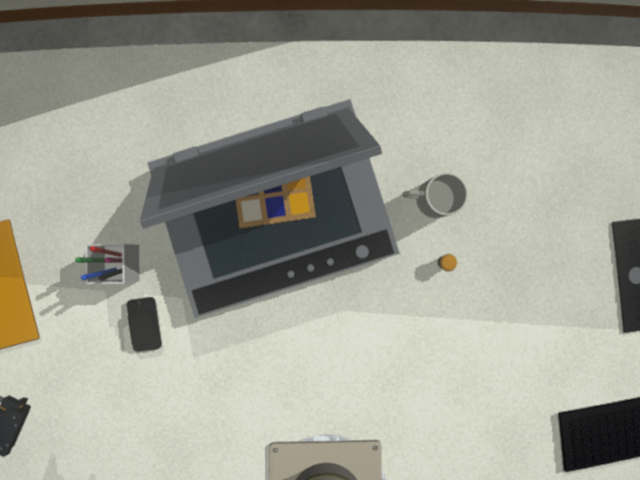

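```bash
cat > h.py <<'E'
import numpy as np, cv2
from bench import get_calibration
from scipy.optimize import least_squares
def ray(n,uv):
    c=get_calibration(n); d=np.array([(uv[0]-c["cx"])/c["fx"],(uv[1]-c["cy"])/c["fy"]]); p=d.copy()
    for _ in range(20): p=d/(1+c["k1"]*(p@p))
    R=np.array(c["R"]); o=-R.T@c["t"]; return o,R.T@np.array([*p,1])
def plane(n,uv,z):
    o,d=ray(n,uv); return o+d*(z-o[2])/d[2]
def proj(n,X):
    c=get_calibration(n); q=np.array(c["R"])@X+c["t"]; p=q[:2]/q[2]; p=p*(1+c["k1"]*(p@p)); return np.array([c["fx"]*p[0]+c["cx"],c["fy"]*p[1]+c["cy"]])
E
python3 - <<'E'
from h import *
T=cv2.imread("pics/top0.png");S=cv2.imread("pics/scene0.png")
def blobs(I,pts,r):
    g=cv2.cvtColor(I,6).astype(float);out=[]
    for (u,v) in pts:
        w=g[v-r:v+r+1,u-r:u+r+1]; m=np.clip(w-(w.min()+w.max())/2,0,None); y,x=np.mgrid[-r:r+1,-r:r+1]
        out.append((u+(m*x).sum()/m.sum(),v+(m*y).sum()/m.sum()))
    return out
pt=blobs(T,[(291,274),(310,268),(330,261)],6)+blobs(T,[(362,252)],8)
ps=blobs(S,[(260,242),(268,253),(277,265)],5)+blobs(S,[(291,286)],8)
L=np.array([[-.134,y] for y in(.005,-.035,-.075,-.14)])
for n,p in(("top",pt),("scene",ps)):
    W=np.array([plane(n,q,.062)[:2] for q in p]); print(n,np.round(p,1).tolist(),W.round(4).tolist())
    def f(a): c,s=np.cos(a[2]),np.sin(a[2]); return (L@np.array([[c,s],[-s,c]])+a[:2]-W).ravel()
    r=least_squares(f,[.5,.0,.3]); print(r.x.round(4),np.abs(r.fun).max().round(4))
# scanner front corners at z~.056 
for q in((195,313),(398,252)): print("corner",plane("top",q,.056).round(3))
c=T[80:250,120:420]; cv2.imwrite("pics/c1.png",cv2.resize(c,None,fx=2.66,fy=2.66,interpolation=cv2.INTER_CUBIC))
E
```

```text
top [[290.5, 273.7], [310.3, 267.5], [329.9, 261.3], [361.9, 251.3]] [[0.4635, 0.0631], [0.4751, 0.0247], [0.4865, -0.0133], [0.5049, -0.0757]]
[0.5934 0.0967 0.2896] 0.0002
scene [[259.6, 241.8], [267.7, 253.2], [276.1, 265.0], [290.8, 285.7]] [[0.4644, 0.0587], [0.4758, 0.0204], [0.4871, -0.0176], [0.5056, -0.0799]]
[0.5942 0.0923 0.2892] 0.0002
corner [0.389 0.251 0.056]
corner [ 0.502 -0.147  0.056]
```

View pics/c1.png

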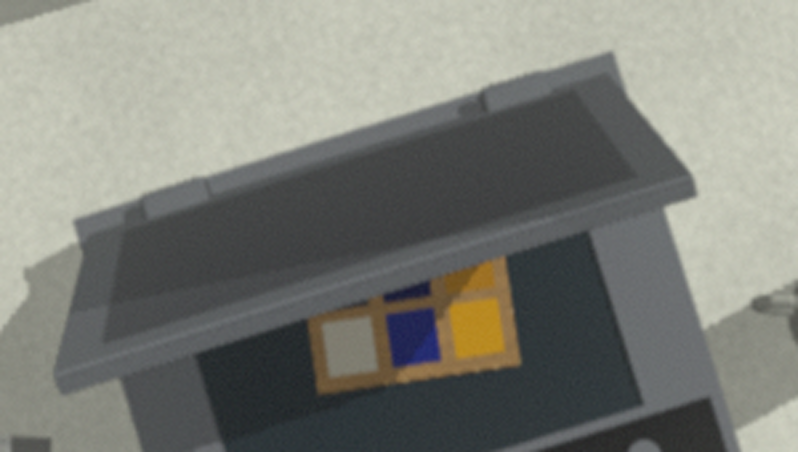

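```bash
cat >> h.py <<'E'
C=np.array([.5938,.0945,0]);YAW=.2894
M=np.array([[np.cos(YAW),-np.sin(YAW),0],[np.sin(YAW),np.cos(YAW),0],[0,0,1]])
def lid(p,th):  # lid-frame point -> world
    c,s=np.cos(th),np.sin(th); x,y,z=p
    return C+M@np.array([.130+x*c+z*s, y, .058-x*s+z*c])
def tool(d,q):  # world shift -> tool shares
    from scipy.spatial.transform import Rotation as R
    return R.from_quat(q).inv().apply(d)/.25
E
python3 - <<'E'
from h import *
from bench import read_state
obs=[((-.23,.2,.016),(143.3,219.8)),((-.23,-.2,.016),(380,147)),((-.23,.2,0),(142.5,226.6)),((-.23,-.2,0),(381.3,152.6))]
for p,q in obs:
    r=least_squares(lambda a:proj("top",lid(p,a[0]))-q,[1.]); print(r.x.round(3),r.fun.round(1))
th=float(np.mean([least_squares(lambda a:proj("top",lid(p,a[0]))-q,[1.]).x for p,q in obs])); print(th)
print("scene corners",[proj("scene",lid(p,th)).round(0).tolist() for p,_ in obs])
s=read_state(); print(s["ee_pos"],s["eef_rot"])
print("edge",lid((-.23,-.03,.016),th))
for t in np.linspace(th,0,8): print(round(t,2),lid((-.2,-.03,.016),t).round(3))
print("btn",C+M@[-.134,-.14,.062])
E
```

```text
[1.017] [-2.5  1.1]
[1.009] [ 2.4 -0.5]
[1.042] [ 0.9 -0.4]
[1.035] [ 2.2 -0.5]
1.0257872076976815
scene corners [[287.0, 97.0], [390.0, 187.0], [281.0, 102.0], [383.0, 193.0]]
[0.27884128 0.55895185 0.22182263] [ 2.29312187e-01  9.73352708e-01 -6.39705439e-04 -1.29635063e-04]
edge [0.62578883 0.0727233  0.262973  ]
1.03 [0.641 0.077 0.237]
0.88 [0.617 0.07  0.222]
0.73 [0.595 0.063 0.204]
0.59 [0.576 0.058 0.182]
0.44 [0.56  0.053 0.158]
0.29 [0.548 0.05  0.131]
0.15 [0.54  0.047 0.103]
0.0 [0.535 0.046 0.074]
btn [ 0.50532517 -0.07791869  0.062     ]
```

Call:
carry_out:
  deltas:
    - {"hand": 0,"dp": [0,0,-0.2],"spin": 0}
    - {"hand": 0,"dp": [0,0,-0.4],"spin": 0}
    - {"hand": 0,"dp": [0,0,-0.6],"spin": 0}
    - {"hand": 0,"dp": [0,0,-0.72],"spin": 0}
    - {"hand": 0,"dp": [-0.15,-0.07,-0.72],"spin": -0.04}
    - {"hand": 0,"dp": [-0.3,-0.14,-0.72],"spin": -0.08}
    - {"hand": 0,"dp": [-0.45,-0.2,-0.72],"spin": -0.12}
    - {"hand": 0,"dp": [-0.6,-0.26,-0.72],"spin": -0.16}
    - {"hand": 0,"dp": [-0.75,-0.33,-0.72],"spin": -0.2}
    - {"hand": 0,"dp": [-0.9,-0.4,-0.72],"spin": -0.24}
    - {"hand": 0,"dp": [-0.9,-0.4,-0.72],"spin": -0.24}
    - {"hand": 0,"dp": [-0.9,-0.4,-0.72],"spin": -0.24}
    - {"hand": 0,"dp": [-0.9,-0.4,-0.72],"spin": -0.24}
  force: 10

```text
time: 1.4
ee_pos: [0.4348, 0.3703, 0.4023]
eef_rot: [-0.145, 0.989, 0.0, -0.0]
ft_force: [0.2, 0.9, -0.0]
width: 0.0009
grip_force: 0.0
```

Run:
```python
from h import *
from bench import read_state
s=read_state();print(s["ee_pos"],s["eef_rot"],s["ft_force"],s["width"])
print(tool(np.array([.675,.087,.40])-s["ee_pos"],s["eef_rot"]))
from scipy.spatial.transform import Rotation as R
print(R.from_quat(s["eef_rot"]).as_matrix(), M)
```

```text
[0.43483156 0.37032789 0.40225222] [-1.45295679e-01  9.89388200e-01  1.17067000e-04 -3.76051470e-04] [ 0.16514142  0.94335649 -0.01360283] 0.0008964577622115538
[-0.59428278 -1.36166525  0.00812266]
[[-9.57778049e-01 -2.87507572e-01 -7.78140432e-04]
 [-2.87507748e-01  9.57778304e-01  1.22372110e-04]
 [ 7.10103115e-04  3.40926724e-04 -9.99999690e-01]] [[ 0.95841527 -0.28537723  0.        ]
 [ 0.28537723  0.95841527  0.        ]
 [ 0.          0.          1.        ]]
```

Call:
carry_out:
  deltas:
    - {"hand": 0,"dp": [-0.1,-0.16,0],"spin": 0}
    - {"hand": 0,"dp": [-0.2,-0.32,0],"spin": 0}
    - {"hand": 0,"dp": [-0.3,-0.48,0],"spin": 0}
    - {"hand": 0,"dp": [-0.4,-0.64,0],"spin": 0}
    - {"hand": 0,"dp": [-0.5,-0.8,0],"spin": 0}
    - {"hand": 0,"dp": [-0.59,-0.96,0],"spin": 0}
    - {"hand": 0,"dp": [-0.59,-1.0,0],"spin": 0}

```text
time: 2.1
ee_pos: [0.6512, 0.1689, 0.4002]
eef_rot: [-0.143, 0.99, -0.001, -0.001]
ft_force: [-0.3, -0.0, 0.1]
width: 0.0005
grip_force: 0.0
```

Call:
carry_out:
  deltas:
    - {"hand": 0,"dp": [0,-0.15,0],"spin": 0}
    - {"hand": 0,"dp": [0,-0.3,0],"spin": 0}
    - {"hand": 0,"dp": [0,-0.36,0],"spin": 0}
    - {"hand": 0,"dp": [0,-0.36,0.15],"spin": 0}
    - {"hand": 0,"dp": [0,-0.36,0.3],"spin": 0}
    - {"hand": 0,"dp": [0,-0.36,0.4],"spin": 0}
    - {"hand": 0,"dp": [0,-0.36,0.4],"spin": 0}
    - {"hand": 0,"dp": [0,-0.36,0.4],"spin": 0}

```text
time: 2.9
ee_pos: [0.6744, 0.0876, 0.3034]
eef_rot: [-0.146, 0.989, 0.0, 0.0]
ft_force: [-0.0, 0.4, 0.1]
width: 0.0006
grip_force: 0.0
```

Run:
```python
from h import *
from bench import *
s=read_state();print(s["ee_pos"],s["eef_rot"],s["ft_force"],s["time"])
print("scanner-local",M.T@(s["ee_pos"]-C))
cv2.imwrite("pics/s2.png",camera("scene")[:,:,::-1])
```

```text
[0.67444264 0.08759752 0.30340488] [-1.45861580e-01  9.89304949e-01  3.29883393e-04  9.64775795e-05] [-0.04386228  0.42980681  0.14423474] 2.9
scanner-local [ 0.07531933 -0.02962902  0.30340488]
```

View pics/s2.png

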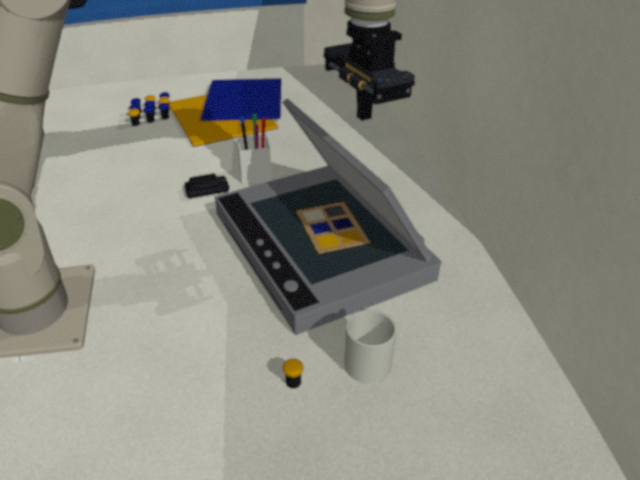

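Run:
```python
from h import *
l0=np.array([.0753,-.0296,.3034])
for t in np.arange(1.15,-.01,-.05):
    l=M.T@(lid((-.2,-.03,.016),t)-C)+[.010,0,0]
    print(round(t,2),l.round(3),round(-(l[0]-l0[0])/.25,3),round((l0[2]-l[2])/.25,3))
```

```text
1.15 [ 0.073 -0.03   0.247] 0.01 0.225
1.1 [ 0.064 -0.03   0.243] 0.047 0.24
1.05 [ 0.054 -0.03   0.239] 0.084 0.256
1.0 [ 0.045 -0.03   0.235] 0.12 0.274
0.95 [ 0.037 -0.03   0.23 ] 0.154 0.294
0.9 [ 0.028 -0.03   0.225] 0.188 0.315
0.85 [ 0.02  -0.03   0.219] 0.221 0.338
0.8 [ 0.012 -0.03   0.213] 0.253 0.363
0.75 [ 0.005 -0.03   0.206] 0.283 0.389
0.7 [-0.003 -0.03   0.199] 0.312 0.417
0.65 [-0.01  -0.03   0.192] 0.339 0.447
0.6 [-0.016 -0.03   0.184] 0.365 0.477
0.55 [-0.022 -0.03   0.176] 0.39 0.509
0.5 [-0.028 -0.03   0.168] 0.413 0.542
0.45 [-0.033 -0.03   0.159] 0.434 0.576
0.4 [-0.038 -0.03   0.151] 0.453 0.611
0.35 [-0.042 -0.03   0.142] 0.471 0.647
0.3 [-0.046 -0.03   0.132] 0.487 0.684
0.25 [-0.05  -0.03   0.123] 0.5 0.722
0.2 [-0.053 -0.03   0.113] 0.513 0.76
0.15 [-0.055 -0.03   0.104] 0.523 0.799
0.1 [-0.057 -0.03   0.094] 0.531 0.838
0.05 [-0.059 -0.03   0.084] 0.537 0.878
-0.0 [-0.06  -0.03   0.074] 0.541 0.918
```

Call:
carry_out:
  deltas:
    - {"hand": 0,"dp": [0.01,0,0.1],"spin": 0}
    - {"hand": 0,"dp": [0.01,0,0.22],"spin": 0}
    - {"hand": 0,"dp": [0.05,0,0.24],"spin": 0}
    - {"hand": 0,"dp": [0.085,0,0.256],"spin": 0}
    - {"hand": 0,"dp": [0.12,0,0.274],"spin": 0}
    - {"hand": 0,"dp": [0.155,0,0.294],"spin": 0}
    - {"hand": 0,"dp": [0.19,0,0.315],"spin": 0}
    - {"hand": 0,"dp": [0.22,0,0.338],"spin": 0}
    - {"hand": 0,"dp": [0.22,0,0.338],"spin": 0}

```text
time: 3.85
ee_pos: [0.622, 0.0704, 0.2193]
eef_rot: [-0.145, 0.989, 0.0, 0.001]
ft_force: [0.8, 0.5, 1.4]
width: 0.0005
grip_force: 0.7
```

Run:
```python
from h import *
from bench import *
s=read_state();print(s["ft_force"],s["time"])
print("scanner-local",M.T@(s["ee_pos"]-C))
I=np.hstack([camera("scene")[:,:,::-1][:340,200:500],camera("top")[:,:,::-1][80:420,120:420]])
cv2.imwrite("pics/s3.png",I)
```

```text
[0.77256669 0.534616   1.39408246] 3.85
scanner-local [ 0.02013705 -0.03109592  0.21927597]
```

View pics/s3.png

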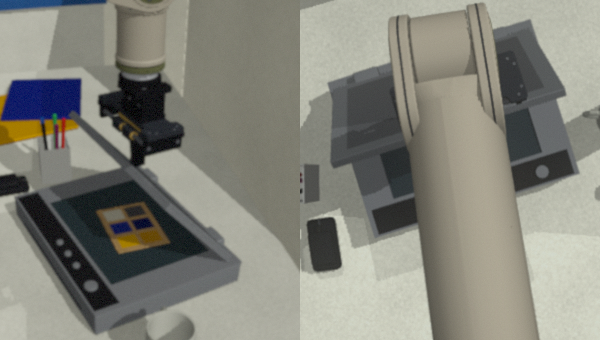

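The lid is following the fingertips: its far corner has dropped to about (273,115) in the scene view, and the scanner hasn't moved. I'll keep going along the arc.

Call:
carry_out:
  deltas:
    - {"hand": 0,"dp": [0.033,0,0.025],"spin": 0}
    - {"hand": 0,"dp": [0.063,0,0.051],"spin": 0}
    - {"hand": 0,"dp": [0.092,0,0.079],"spin": 0}
    - {"hand": 0,"dp": [0.119,0,0.109],"spin": 0}
    - {"hand": 0,"dp": [0.145,0,0.139],"spin": 0}
    - {"hand": 0,"dp": [0.17,0,0.171],"spin": 0}
    - {"hand": 0,"dp": [0.193,0,0.204],"spin": 0}
    - {"hand": 0,"dp": [0.214,0,0.238],"spin": 0}
    - {"hand": 0,"dp": [0.233,0,0.273],"spin": 0}
    - {"hand": 0,"dp": [0.251,0,0.309],"spin": 0}
    - {"hand": 0,"dp": [0.267,0,0.346],"spin": 0}
    - {"hand": 0,"dp": [0.28,0,0.384],"spin": 0}
    - {"hand": 0,"dp": [0.293,0,0.422],"spin": 0}
    - {"hand": 0,"dp": [0.303,0,0.461],"spin": 0}
    - {"hand": 0,"dp": [0.311,0,0.5],"spin": 0}
    - {"hand": 0,"dp": [0.311,0,0.5],"spin": 0}

```text
time: 5.55
ee_pos: [0.5461, 0.0476, 0.0912]
eef_rot: [-0.145, 0.989, -0.0, -0.002]
ft_force: [0.2, 0.2, 0.2]
width: 0.0003
grip_force: 0.0
```

Call:
carry_out:
  deltas:
    - {"hand": 0,"dp": [0.003,0,0.02],"spin": 0}
    - {"hand": 0,"dp": [0.006,0,0.04],"spin": 0}
    - {"hand": 0,"dp": [0.008,0,0.055],"spin": 0}
    - {"hand": 0,"dp": [0.01,0,0.07],"spin": 0}
    - {"hand": 0,"dp": [0.01,0,0.07],"spin": 0}

```text
time: 6.05
ee_pos: [0.5448, 0.0471, 0.075]
eef_rot: [-0.145, 0.989, 0.0, -0.0]
ft_force: [0.9, -0.1, -0.3]
width: 0.0005
grip_force: 0.0
```

Call:
carry_out:
  deltas:
    - {"hand": 0,"dp": [0,0,0.006],"spin": 0}
    - {"hand": 0,"dp": [0,0,0.012],"spin": 0}
    - {"hand": 0,"dp": [0,0,0.012],"spin": 0}

```text
time: 6.35
ee_pos: [0.5451, 0.0472, 0.0743]
eef_rot: [-0.145, 0.989, 0.0, 0.0]
ft_force: [-8.8, -0.7, 21.1]
width: 0.0005
grip_force: 10.2
```

Run:
```python
from h import *
from bench import *
s=read_state();print(s["ft_force"],s["time"],s["ee_pos"])
I=np.hstack([camera("scene")[:,:,::-1][100:440,200:500],camera("top")[:,:,::-1][80:420,120:420]])
cv2.imwrite("pics/s4.png",I)
```

```text
[-8.76686019 -0.72072429 21.12404387] 6.35 [0.54509456 0.0472254  0.0742987 ]
```

View pics/s4.png

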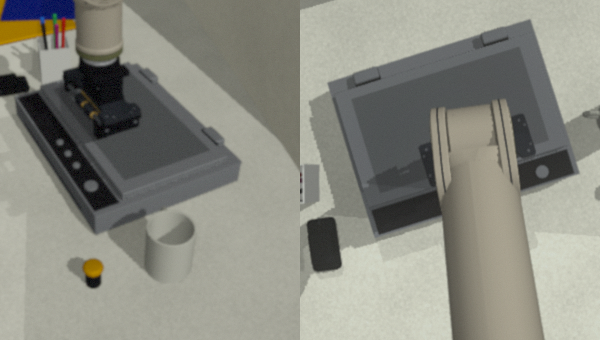

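Call:
carry_out:
  deltas:
    - {"hand": 0,"dp": [0,0,0],"spin": 0}
    - {"hand": 0,"dp": [0,0,-0.05],"spin": 0}
    - {"hand": 0,"dp": [0,0,-0.16],"spin": 0}
    - {"hand": 0,"dp": [0.1,-0.14,-0.16],"spin": 0}
    - {"hand": 0,"dp": [0.2,-0.29,-0.16],"spin": 0}
    - {"hand": 0,"dp": [0.295,-0.435,-0.16],"spin": 0}
    - {"hand": 0,"dp": [0.295,-0.435,-0.16],"spin": 0}
    - {"hand": 0,"dp": [0.295,-0.435,-0.16],"spin": 0}

```text
time: 7.25
ee_pos: [0.5057, -0.0789, 0.113]
eef_rot: [-0.144, 0.99, 0.0, 0.0]
ft_force: [0.3, 1.0, 0.2]
width: 0.0008
grip_force: 0.0
```

Run:
```python
from h import *
from bench import *
s=read_state();print(s["ft_force"],s["time"],s["ee_pos"])
print("local",M.T@(s["ee_pos"]-C))
I=np.hstack([cv2.resize(camera("scene")[:,:,::-1][150:350,200:450],None,fx=1.6,fy=1.6),cv2.resize(camera("wrist")[:,:,::-1],(400,320))])
cv2.imwrite("pics/s5.png",I)
```

```text
[0.34190771 0.98436448 0.17163939] 7.25 [ 0.50568082 -0.07887005  0.11298036]
local [-0.13393063 -0.14101329  0.11298036]
```

View pics/s5.png

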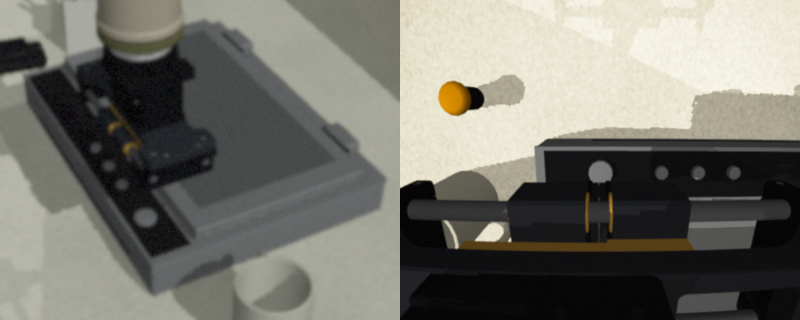

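Call:
carry_out:
  deltas:
    - {"hand": 0,"dp": [0,0,0.1],"spin": 0}
    - {"hand": 0,"dp": [0,0,0.17],"spin": 0}
    - {"hand": 0,"dp": [0,0,0.2],"spin": 0}
    - {"hand": 0,"dp": [0,0,0.212],"spin": 0}
    - {"hand": 0,"dp": [0,0,0.221],"spin": 0}
    - {"hand": 0,"dp": [0,0,0.221],"spin": 0}
    - {"hand": 0,"dp": [0,0,0.221],"spin": 0}

```text
time: 8.05
ee_pos: [0.506, -0.0773, 0.0584]
eef_rot: [-0.145, 0.989, 0.0, 0.0]
ft_force: [-4.6, 3.0, 6.9]
width: 0.0002
grip_force: 3.2
```

Call:
carry_out:
  deltas:
    - {"hand": 0,"dp": [0,0,0.003],"spin": 0}
    - {"hand": 0,"dp": [0,0,0.003],"spin": 0}

```text
time: 8.25
ee_pos: [0.5061, -0.0773, 0.0583]
eef_rot: [-0.145, 0.989, 0.001, 0.0]
ft_force: [-7.2, 4.3, 13.2]
width: 0.0006
grip_force: 6.8
```

Call:
carry_out:
  deltas:
    - {"hand": 0,"dp": [0,0,-0.05],"spin": 0}
    - {"hand": 0,"dp": [0,0,-0.2],"spin": 0}
    - {"hand": 0,"dp": [0,0,-0.4],"spin": 0}
    - {"hand": 0,"dp": [0,0,-0.6],"spin": 0}
    - {"hand": 0,"dp": [0,0,-0.7],"spin": 0}
    - {"hand": 0,"dp": [0,0,-0.7],"spin": 0}
    - {"hand": 0,"dp": [0,0,-0.7],"spin": 0}

```text
time: 8.95
ee_pos: [0.506, -0.0782, 0.2324]
eef_rot: [-0.145, 0.989, -0.0, 0.001]
ft_force: [-0.8, -0.0, -0.4]
width: 0.0007
grip_force: 0.0
```

Run:
```python
from h import *
from bench import *
s=read_state();print(s["ft_force"],s["time"],s["ee_pos"])
cv2.imwrite("pics/s6.png",camera("scene")[:,:,::-1])
```

```text
[-0.76954121 -0.03858102 -0.41836086] 8.95 [ 0.50595371 -0.07819575  0.23243541]
```

View pics/s6.png

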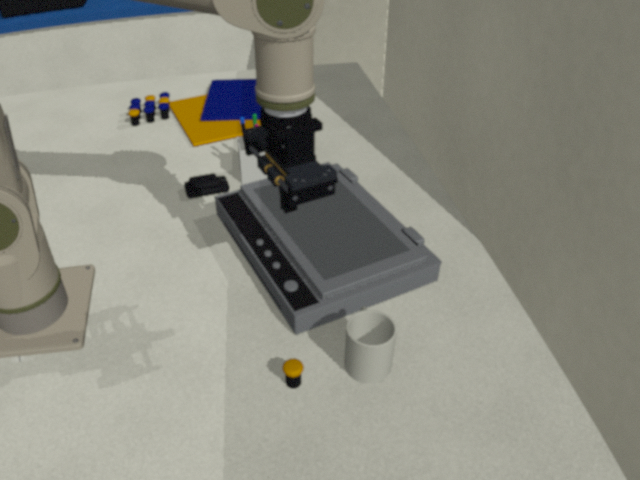

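The lid is shut. The scan button at (291,286) and the scanner's corners are where they started, and the hand is clear, so I'm handing the job in.

```bash
python3 -c "
from bench import *
print(close_job())"
```

```text
the job is handed in; nothing more can be done
None
```

The lid was pushed fully shut from outside, the scan button was pressed to its stop and released, and the job was handed in with the hand clear; the last picture shows the scanner and visible neighbours in place, but no verdict came back.

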